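# Uncap the developer stock tank and check its tap before refilling

## Task

The rinsed, empty stock tank is to be refilled: take off its red child-resistant cap (press it down and turn it anticlockwise while pressed) and set it down, right way up and without dropping it, flat in the white tray. Then check the tap: pull its lever forward all the way to the stop, hold it there a moment, and let it spring fully shut. Leave everything else on the table where it is.

Things in the scene. Friction and masses are not known exactly. Their poses are not given: they have to be found in the camera images.
- tank_neck (a point): centre of the mouth of the stock tank's neck (under the cap), 281 mm above the table. The tank: off-white plastic box, 210 x 180 x 150 mm, on a grey stand 90 mm high, fixed, flat top 240 mm above the table. Axes are the tank's: z up, -x towards its front face with the tap, 55 mm from the neck's axis. Behind the neck, from 62 mm along +x, a carrying handle up to 276 mm above the table.
- cap_center (a point): centre, half-way up, of the ribbed red cap: round, 60 mm across, 34 mm high, 45 to 70 g, open below, z up; locked on the neck its lower rim is 22 mm above the tank's top. To open: push it down 6 to 8 mm, keep it down and turn it anticlockwise seen from above by about 65 degrees (free from about 48, end stop near 80), then lift it straight off. Not pressed, or clockwise, it will not turn.
- cap_liner (a joint): springy liner inside the cap, m: 0 with the cap locked, grows as the cap is pushed down. The push is 6 N at first and 1 N more per mm: 11 N at 0.005, where the cap's lugs have left their notches and it can turn; solid at 0.009 (15 N). -0.006 when slack: once turned free and let up, the cap rises 6 mm above its locked height.
- white_tray_in (a point): middle of the inner floor of the white photo tray, 5 mm above the table: inside 210 mm along its x and 160 mm along its y, rim 35 mm above the table; fixed. z up. It may stand on either side.
- lever_tip (a point): top end of the tap's black lever with a red tip, a paddle 10 mm thick (along the tank's x) and 18 mm wide (its upper 50 mm), that stands upright when shut; the tip is 217 mm above the table and 75 mm above the pivot. The tap sticks out of the tank's front; the lever stands 73 mm in front of the tank's front face. Axes are the lever's own: z along the lever to its tip, at rest the same axes as the tank.
- lever_pivot (a point): pivot of the tap lever, 142 mm above the table, 128 mm in front of the neck's axis; axes as the tank's. The lever swings in the tank's x-z plane, its tip going forward, that is to the tank's -x, away from the tank.
- lever (a joint): angle of the tap lever, rad: 0 shut (upright), 0.7 fully open at its stop (tip pulled to the tank's -x). A spring pulls it shut: about 1.5 N at the tip at first, 6 N at the stop.
- red_tray_in (a point): middle of the inner floor of the red photo tray, same size as the white one, with a film reel lying in it; fixed. Not used.
- reel_center (a point): bystander: clear film developing reel, 136 mm across, 34 mm high at its hub, lying in the red tray; centre of its disc, half-way up.
- beaker_center (a point): bystander: low glass beaker, 68 mm across, 62 mm high, standing under the tap; centre, half-way up.
- graduate_center (a point): bystander: clear measuring cylinder, 76 mm foot, 48 mm column, 200 mm high; centre, half-way up.
- fixer_center (a point): bystander: brown bottle with a black cap, 76 mm across, 190 mm high; centre, half-way up.
Not all that is in view belongs to the job. Leave any turquoise look-alike of the part that bears cap_center alone.

How it is judged:
By the outcome, as a careful person would: the job done as asked, in the order asked, and still so for the second after the job is handed in, with the robot touching nothing.
It also fails if it takes over 64 s, if anything falls off the work surface, if the arm or the gripper's body presses on something with over 40 N, if the wrist force passes 120 N, or if a joint passes its speed limit or range.

## Robot

A 6-joint arm with a two-finger parallel gripper is mounted at the origin on the work surface. World frame = base frame: x ahead of the robot, y to its left, z up, the work surface at z = 0. Lengths are in mm, angles in rad, forces in N, time in s.
With the tool pointing down it reaches from about 275 to 750 mm from the base axis. Payload 10.2 kg.
Tool frame: the origin (TCP) lies at the very end of the fingers, on their centre line; the grasp point (between the pads) lies 19 mm behind it; z points along the fingers, y is the line along which they close (so a half turn about z gives the same grasp; the last joint's range is limited). The gripper opens to 85 mm and grips with 20 to 120 N. Pads are 22 mm wide; open, the fingers measure 114 mm over their backs; the gripper's body (76 mm by 85 mm) begins 54 mm behind the grasp point. The pads swing forward as they close: fully open they stand 13 mm farther back than shut.
Start: joints at [-1.449, 0.313, 1.498, -0, 1.331, -0.223], TCP at [177.442, -494.111, 231.294] pointing down, gripper open.
Joint ranges: [-2.94, 2.94], [-0.97, 2.17], [0.19, 2.56], [-1.23, 4.37], [0.02, 3.11], [-2.88, 2.88]. Speed limits (rad/s): [2.39, 2.39, 3.01, 3.14, 3.14, 3.14].

## Interface

Orientations are given as a unit quaternion [w, x, y, z].
In Python, from rig import ctrl gives the robot as it stands.
- The arm moves only by the shell command python3 -m inch 'ROWS' [OPENING] [FORCE]. ROWS is text: rows parted by semicolons, each of 6 numbers parted by spaces: the shift along the tool's x, y, z in mm, then the turn, a rotation vector about the tool's x, y, z in units of 6 degrees (1.0 is 6 degrees). A call has exactly 10 rows; each row shifts and turns the commanded pose from where the row before left it, along the tool's axes as they then stand; what a row does not reach is not made up. A row lasts 1/12 s, in which the tool goes at most 41.7 mm and 7.16 degrees, less where a joint would pass 70% of its speed; a pose out of reach is approached as far as the arm can. A call with a gripper value outside its range is refused whole. OPENING is the opening, from 0 (shut) to 1 (fully open), set as the call begins (- or left out, the last holds). The fingers move at their own pace and stop on an object; FORCE is the grip in N (left out, the last holds). Time passes only in rows, so rows that do not move let the fingers close, or fill a call up. It gives the time, the measured TCP pose, the force, the opening and the grip force at its end, in the units of the state.
- ctrl.sense(): the state, without advancing time (a new reading comes with each control period).
- ctrl.capture(name): name is "scene" or "top" or "wrist"; returns a dict with "image" (420x560x3 uint8, red, green, blue), "intrinsics" (3x3 intrinsics, pixels), "rvec" (rotation vector, rad) and "tvec" (3), from world to camera coordinates, as OpenCV has them. Camera axes: x right, y down, z forward; pixel columns grow to the right and rows downward; lengths in mm; the calibration is good to about 2 mm. The wrist camera is an equidistant fisheye: a pixel r from the principal point sees the ray r / f radians off the axis. A picture is of the moment at which its call begins. There is no depth.
- ctrl.finish_job(): hands the job in; it is judged then, once.
The state is a dict: "time_s": time; "joints": joint angles; "dq": joint speeds; "tau": joint torques, N m; "eef_pos": TCP position; "ee_rot": TCP orientation; "force": force on the tool from outside, world axes, zero at the start; "wrist_torque": the same for the moment, N m; "grip_width": opening from 0.0 (shut) to 1.0 (fully open); "grip_force": force on a finger pad.
Only numpy, scipy, OpenCV 4.12 (cv2) and the standard library are available. Lean on these libraries where they do the work, as an engineer would, in place of code of your own. Each camera call takes 0.05 s, during which the arm holds its last target. There are 200 camera calls.

## Working session

There is one attempt and no reset: what is moved stays moved. The work goes in short steps, Python scripts to look and compute and a shell command to move; the robot and the scene stay as the last step left them, time stands still between calls to the robot, and variables do not carry over. Pictures are saved under pics/ and viewed, at most 10 in all, crops included, and the job is handed in when it is done.

```bash
ls; mkdir -p pics; python3 - <<'E'
from rig import ctrl
import cv2
s=ctrl.sense();print(s)
for n in("scene","top"):
    c=ctrl.capture(n);print(n,c["intrinsics"],c["rvec"],c["tvec"])
    cv2.imwrite(f"pics/{n}0.png",cv2.resize(c["image"][:,:,::-1],(800,600),interpolation=cv2.INTER_CUBIC))
E
```

```text
pics
{'time_s': 0.0, 'joints': array([-1.44941503e+00,  3.13453418e-01,  1.49841416e+00,  1.47079860e-05,
        1.33096737e+00, -2.23387661e-01]), 'dq': array([-4.79628824e-04, -4.10987403e-04,  1.06744797e-03,  1.51422797e-04,
       -1.01035555e-04, -3.42056649e-05]), 'tau': array([-7.85480861e-04, -4.12263572e+01, -2.59744263e+01, -2.81433831e-04,
        4.12336944e-03,  2.14208725e-06]), 'eef_pos': array([ 177.40755834, -493.86271706,  230.74194356]), 'ee_rot': array([-6.19976071e-04,  9.85178664e-01,  1.71530214e-01,  3.87999246e-05]), 'force': array([-0.49429595, -0.62906298, -1.0354272 ]), 'wrist_torque': array([0.02736352, 0.00404996, 0.00424718]), 'grip_force': 0.0, 'grip_width': 0.9942522246669399}
scene [[402.03679692   0.         289.20619406]
 [  0.         402.03679692 207.62756708]
 [  0.           0.           1.        ]] [ 1.16327591  2.33643426 -0.99754794] [ 353.26244484 -164.99781784 1448.58058835]
top [[412.90379935   0.         283.45050054]
 [  0.         412.90379935 211.77679065]
 [  0.           0.           1.        ]] [ 2.17276133 -2.03920957  0.20856145] [ -20.6266324   607.802623   1025.08872537]
```

View pics/scene0.png

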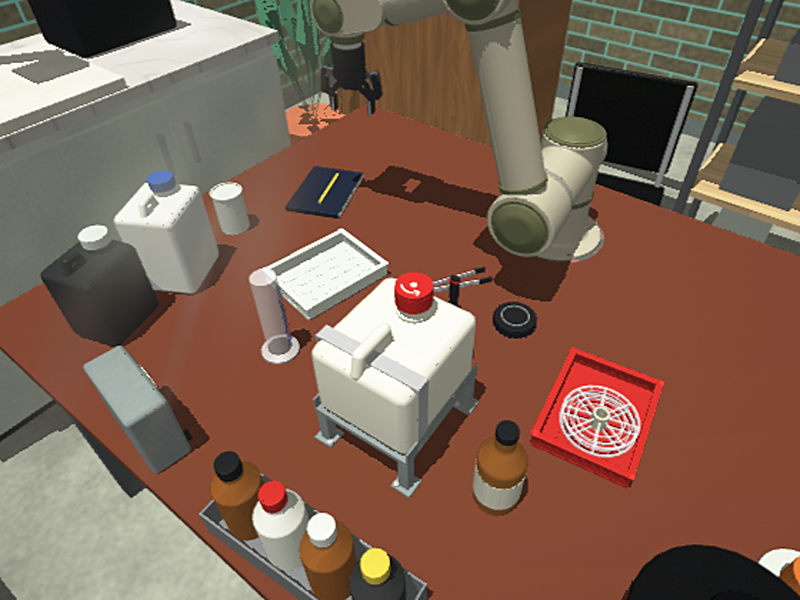

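View pics/top0.png

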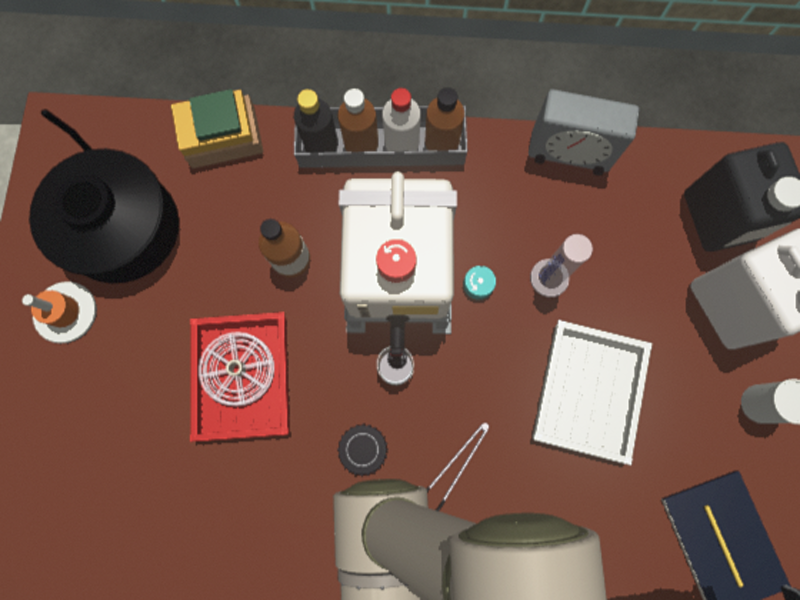

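The cap candidates in the top picture are the red cap on the tank (396,257), a red bottle cap in the rack (401,99) and a turquoise look-alike (480,282). I choose the one on the tank. The lever is near (397,330), the white tray near (593,392) on the robot's right, and the beaker near (396,367).

```bash
cat >h.py <<'E'
import numpy as np,cv2
from rig import ctrl
def ray(c,uv):
    R=cv2.Rodrigues(np.array(c["rvec"],float))[0];t=np.ravel(c["tvec"])
    d=R.T@np.linalg.inv(c["intrinsics"])@np.array([uv[0],uv[1],1.]);return -R.T@t,d
def onz(c,uv,z):
    o,d=ray(c,uv);return o+d*(z-o[2])/d[2]
def proj(c,P):
    return cv2.projectPoints(np.float64([P]),np.array(c["rvec"],float),np.array(c["tvec"],float),c["intrinsics"],None)[0].ravel()
E
python3 - <<'E'
from h import *
c=ctrl.capture("top");im=c["image"]
def red(c,box):
    im=c["image"].astype(int);m=((im[:,:,0]>150)&(im[:,:,1]<70)&(im[:,:,2]<70));k=np.zeros_like(m);x0,y0,x1,y1=box;k[y0:y1,x0:x1]=1
    ys,xs=np.where(m&k);return xs.min(),xs.max(),ys.min(),ys.max(),xs.mean(),ys.mean(),len(xs)
b=red(c,(250,150,310,210));print(b)
print("cap top",onz(c,(277.2,181),296))
s=.7
for n,uv in dict(fl=(343,300),fr=(452,300),bl=(343,185),br=(452,185)).items():print(n,onz(c,np.array(uv)*s,240).round(0))
for uv in [(562,323),(651,343),(630,463),(534,441)]:print("trayrim",onz(c,np.array(uv)*s,35).round(0))
for n,uv in dict(lever=(398,322)).items():print(n,onz(c,np.array(uv)*s,217).round(0))
cv2.imwrite("pics/crop1.png",cv2.resize(im[115:275,225:345,::-1],(450,600),interpolation=cv2.INTER_CUBIC))
w=ctrl.capture("wrist");print(w["intrinsics"],w["rvec"],w["tvec"])
s2=ctrl.capture("scene");b=red(s2,(270,180,310,225));print("scene",b)
E
```

```text
Traceback (most recent call last):
ValueError: zero-size array to reduction operation minimum which has no identity
```

```bash
python3 - <<'E'
from h import *
c=ctrl.capture("top");im=c["image"];print(im.shape,im.dtype,im[185,270],im[150,277])
def red(c,box):
    x0,y0,x1,y1=box;im=c["image"][y0:y1,x0:x1].astype(int);m=(im[:,:,0]>1.8*im[:,:,1])&(im[:,:,0]>90)&(im[:,:,0]>1.8*im[:,:,2])
    ys,xs=np.where(m);return (xs.min()+x0,xs.max()+x0,ys.min()+y0,ys.max()+y0,len(xs)) if len(xs) else None
print(red(c,(255,155,305,205)))
print("cap top",onz(c,(277.2,181),296))
s=.7
for n,uv in dict(fl=(343,300),fr=(452,300),bl=(343,185),br=(452,185)).items():print(n,onz(c,np.array(uv)*s,240).round(0))
for uv in [(562,323),(651,343),(630,463),(534,441)]:print("trayrim",onz(c,np.array(uv)*s,35).round(0))
for n,uv in dict(lever=(398,322)).items():print(n,onz(c,np.array(uv)*s,217).round(0))
cv2.imwrite("pics/crop1.png",cv2.resize(im[115:275,225:345,::-1],(450,600),interpolation=cv2.INTER_CUBIC))
w=ctrl.capture("wrist");print(w["intrinsics"],w["rvec"],w["tvec"])
s2=ctrl.capture("scene");b=red(s2,(265,180,315,225));print("scene",b)
E
```

```text
(420, 560, 3) uint8 [237 111 106] [230 225 216]
(np.int64(264), np.int64(290), np.int64(168), np.int64(195), 483)
cap top [623.82793006  31.10182135 296.        ]
fl [569. 110. 240.]
fr [579. -57. 240.]
bl [757. 127. 240.]
br [768. -48. 240.]
trayrim [ 593. -279.   35.]
trayrim [ 566. -444.   35.]
trayrim [ 346. -402.   35.]
trayrim [ 374. -230.   35.]
lever [544.  24. 217.]
[[325.1922621    0.         278.71661145]
 [  0.         325.1922621  213.19385818]
 [  0.           0.           1.        ]] [-2.35679536  1.6561036   0.2560996 ] [-524.94581427  -39.93275776  380.48227275]
scene (np.int64(265), np.int64(314), np.int64(180), np.int64(219), 1148)
```

View pics/crop1.png

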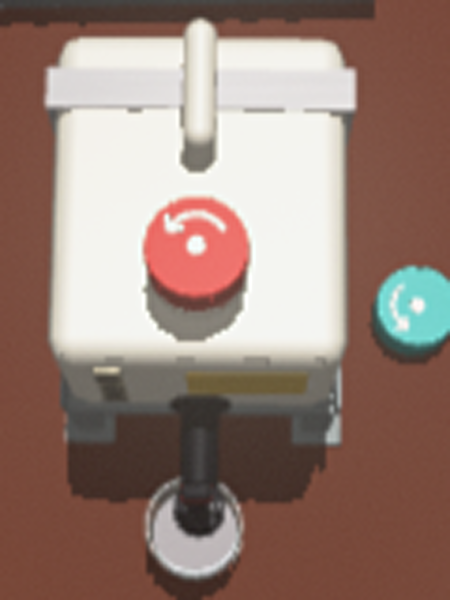

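The crop confirms the choice: the red cap with an arrow sits on the tank's neck (dot at top pixel 277.3,180.1), with the lever in front of it and the turquoise lookalike to the right. I'm moving to hover above the cap.

```bash
python3 -m inch '20 -11 -11 0 0 0;30 -17 -13 0 0 0;30 -17 -13 0 0 0;30 -17 -13 0 0 0;30 -17 -13 0 0 0;30 -17 -13 0 0 0;30 -17 -13 0 0 0;30 -17 -13 0 0 0;30 -17 -13 0 0 0;30 -17 -13 0 0 0' 1 70
python3 -m inch '30 -17 0 0 0 0;30 -17 0 0 0 0;30 -17 0 0 0 0;30 -17 0 0 0 0;30 -17 0 0 0 0;30 -17 0 0 0 0;30 -17 0 0 0 0;30 -17 0 0 0 0;30 -17 0 0 0 0;10 -6 0 0 0 0'
cat >>h.py <<'E'
def toT(d):
    from scipy.spatial.transform import Rotation as Ro
    q=ctrl.sense()["ee_rot"];return Ro.from_quat([q[1],q[2],q[3],q[0]]).inv().apply(d)
def wz(w,uv,z):
    K=w["intrinsics"];d=np.array([(uv[0]-K[0,2])/K[0,0],(uv[1]-K[1,2])/K[1,1]]);t=np.linalg.norm(d)
    v=np.r_[d/t*np.sin(t),np.cos(t)];R=cv2.Rodrigues(np.array(w["rvec"],float))[0];o=-R.T@np.ravel(w["tvec"]);v=R.T@v
    return o+v*(z-o[2])/v[2]
E
python3 - <<'E'
from h import *
s=ctrl.sense();print(s["time_s"],s["eef_pos"],s["joints"])
w=ctrl.capture("wrist");cv2.imwrite("pics/w1.png",cv2.resize(w["image"][:,:,::-1],(800,600),interpolation=cv2.INTER_CUBIC))
import pickle;pickle.dump(w,open("w1.pkl","wb"))
E
```

```text
time_s: 1.13
eef_pos: [395.7, -240.2, 360.1]
ee_rot: [0.0, 0.985, 0.171, 0.0]
force: [-0.5, -0.1, -0.3]
grip_width: 0.998
grip_force: 0.0
time_s: 1.97
eef_pos: [606.4, 5.9, 358.2]
ee_rot: [-0.001, 0.985, 0.173, -0.0]
force: [0.5, -0.3, 0.0]
grip_width: 0.997
grip_force: 0.0
1.9667 [606.37292045   5.90909376 358.23836265] [-1.83636290e-01  4.64076033e-01  9.59431410e-01  9.38733607e-04
  1.71914818e+00  1.03947280e+00]
```

View pics/w1.png

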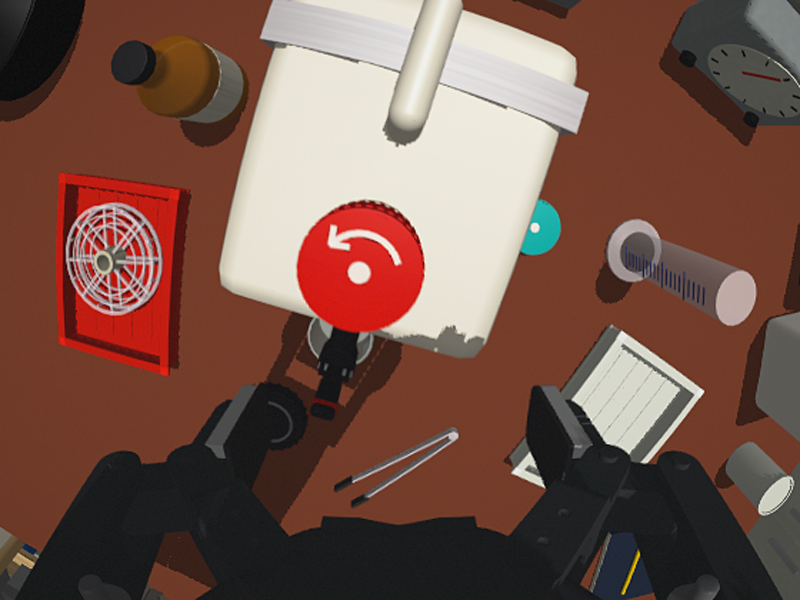

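The wrist view shows the cap's dot at (359,272) and the lever's red tip at (323,410), with the tank's edges clear.

```bash
python3 - <<'E'
from h import *
import pickle
w=pickle.load(open("w1.pkl","rb"));f=lambda u,v,z:wz(w,(u*.7,v*.7),z)
c=f(359,272,296);l=f(323,409,217);print("cap",c,"circle c",f(360.5,268,290)[:2],"lever",l,"d",np.linalg.norm((c-l)[:2]),"yaw",np.degrees(np.arctan2(*(c-l)[[1,0]])))
a,b=f(409,115,276),f(455,5,276);print("handle yaw",np.degrees(np.arctan2(*(b-a)[[1,0]])))
P=lambda*k:np.array(k)
print(toT(P(c[0],c[1],0)-P(606.4,5.9,0)), toT(P(625.5,31,0)-P(606.4,5.9,0)))
E
```

```text
cap [626.15551422  31.96927344 296.        ] circle c [626.68260482  31.92748168] lever [502.45670499  25.02771436 217.        ] d 123.89342454733013 yaw 3.211876832624402
handle yaw -1.3130065235198878
[ 2.74699841e+01 -1.77563312e+01  6.17009271e-03] [ 2.65228914e+01 -1.70691592e+01  5.84699371e-03]
```

```bash
python3 -m inch '9 -6 0 0 0 0;9 -6 0 0 0 0;9 -5.5 5 0 0 0;0 0 15 0 0 0;0 0 15 0 0 0;0 0 15 0 0 0;0 0 15 0 0 0;0 0 15 0 0 0;0 0 10 0 0 0;0 0 5 0 0 0' 1 70
python3 -m inch '0 0 0 0 0 0;0 0 0 0 0 0;0 0 0 0 0 0;0 0 0 0 0 0;0 0 0 0 0 0;0 0 0 0 0 0;0 0 0 0 0 0;0 0 0 0 0 0;0 0 0 0 0 0;0 0 0 0 0 0' 0 70
```

```text
time_s: 2.85
eef_pos: [623.8, 28.0, 262.6]
ee_rot: [-0.0, 0.985, 0.171, -0.001]
force: [0.1, -0.9, 0.3]
grip_width: 0.997
grip_force: 0.0
time_s: 3.68
eef_pos: [624.2, 30.1, 266.4]
ee_rot: [-0.001, 0.985, 0.172, 0.001]
force: [-3.6, 8.7, 5.6]
grip_width: 0.685
grip_force: 74.3
```

```bash
python3 -m inch '0 0 2 0 0 0;0 0 2 0 0 0;0 0 2 0 0 0;0 0 2 0 0 0;0 0 0 0 0 0;0 0 0 0 0 0;0 0 0 0 0 0;0 0 0 0 0 0;0 0 0 0 0 0;0 0 0 0 0 0' 0 70
```

```text
time_s: 4.52
eef_pos: [624.3, 30.1, 260.3]
ee_rot: [-0.001, 0.985, 0.172, 0.002]
force: [-7.9, 9.2, 15.8]
grip_width: 0.681
grip_force: 75.4
```

```bash
python3 -m inch '-0.3 -0.8 0.5 0 0 0;-0.3 -0.8 0 0 0 0;0 0 0 0 0 -1;0 0 0 0 0 -1;0 0 0 0 0 -1;0 0 0 0 0 -1;0 0 0 0 0 -1;0 0 0 0 0 0;0 0 0 0 0 0;0 0 0 0 0 0' 0 70; python3 -c "
from rig import ctrl;print(ctrl.sense()['wrist_torque'])"
```

```text
time_s: 5.35
eef_pos: [624.4, 29.3, 259.7]
ee_rot: [0.002, 0.907, 0.421, 0.003]
force: [-0.5, 0.5, 12.3]
grip_width: 0.681
grip_force: 75.1
[0.13732417 0.00362714 0.13484933]
```

```bash
python3 -m inch '0 0 0 0 0 -1;0 0 0 0 0 -1;0 0 0 0 0 -1;0 0 0 0 0 -1;0 0 0 0 0 -1;0 0 0 0 0 -1;0 0 0 0 0 0;0 0 0 0 0 0;0 0 0 0 0 0;0 0 0 0 0 0' 0 70; python3 - <<'E'
from h import *
print(ctrl.sense()['wrist_torque'])
w=ctrl.capture("wrist");cv2.imwrite("pics/w2.png",w["image"][:,:,::-1])
E
```

```text
time_s: 6.18
eef_pos: [625.1, 29.2, 260.0]
ee_rot: [0.004, 0.733, 0.681, 0.003]
force: [5.1, 0.2, 12.2]
grip_width: 0.683
grip_force: 75.1
[ 0.10633711 -0.58804519  0.21731242]
```

View pics/w2.png

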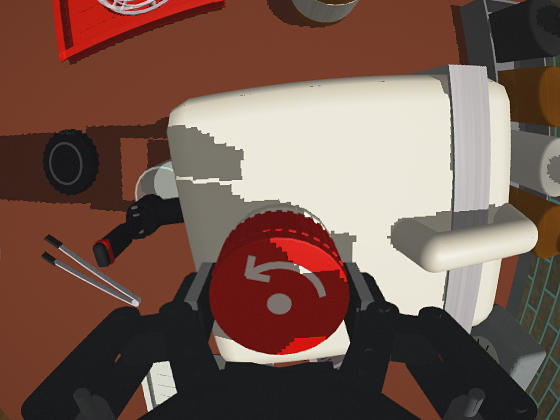

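The arrow keeps the same orientation relative to the fingers (dot at 279,303), so the cap has turned about 66° with the gripper. Next is the lift.

```bash
python3 -m inch '0 0 -2 0 0 0;0 0 -3 0 0 0;0 0 -4 0 0 0;0 0 -5 0 0 0;0 0 -6 0 0 0;0 0 -6 0 0 0;0 0 -8 0 0 0;0 0 -10 0 0 0;0 0 -10 0 0 0;0 0 -10 0 0 0' 0 70
```

```text
time_s: 7.07
eef_pos: [623.1, 29.4, 321.4]
ee_rot: [0.0, 0.733, 0.68, 0.0]
force: [0.5, -0.4, 0.4]
grip_width: 0.686
grip_force: 76.8
```

```bash
python3 -m inch '0 0 -10 0 0 0;0 0 -10 0 0 0;0 0 -10 0 0 0;0 0 -5 0 0 0;0 0 0 0 0 0;0 0 0 0 0 0;0 0 0 0 0 0;0 0 0 0 0 0;0 0 0 0 0 0;0 0 0 0 0 0' 0 70;python3 - <<'E'
from h import *
c=ctrl.capture("scene");im=c["image"][120:360,150:470,::-1]
cv2.imwrite("pics/s2.png",cv2.resize(im,(800,600),interpolation=cv2.INTER_CUBIC))
c=ctrl.capture("top");s=.7
# white tray rim corners outer on z=35
P=np.array([onz(c,np.array(u)*s,35) for u in [(562,323),(651,343),(630,463),(534,441)]]);print(P.mean(0),np.degrees(np.arctan2(*(P[0]-P[3])[[1,0]])),np.degrees(np.arctan2(*(P[1]-P[2])[[1,0]])),np.linalg.norm(P[0]-P[3]),np.linalg.norm(P[0]-P[1]))
t=P.mean(0);e=ctrl.sense()["eef_pos"];print(e,toT(np.array([t[0]-e[0],t[1]-e[1],0])))
E
```

```text
time_s: 7.9
eef_pos: [623.1, 29.4, 354.5]
ee_rot: [-0.0, 0.733, 0.68, -0.0]
force: [0.1, 0.4, 0.3]
grip_width: 0.683
grip_force: 76.8
[ 469.80816151 -338.84228614   35.        ] -12.444033626777612 -10.891964391328122 224.71438987702635 168.0185991970767
[623.08436026  29.44470247 354.67758256] [-3.78623284e+02 -1.25591832e+02  7.72842242e-03]
```

View pics/s2.png

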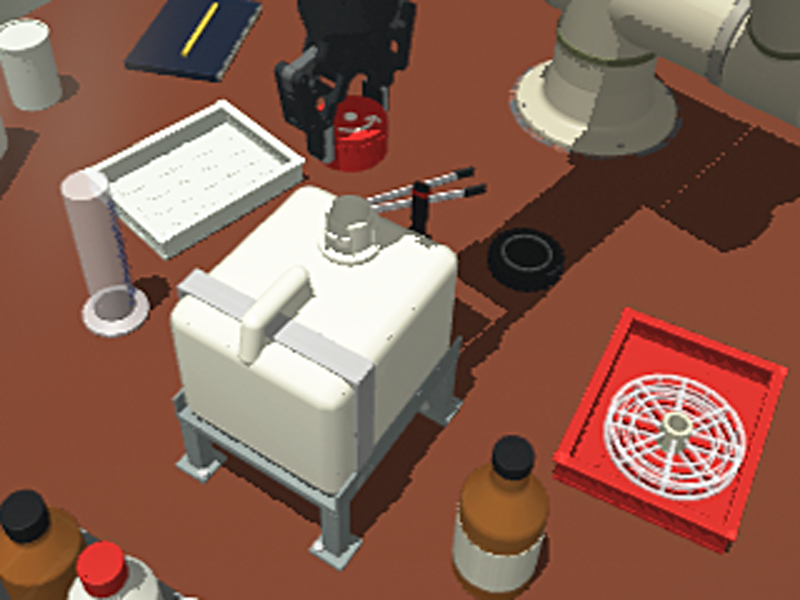

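The cap is in the gripper and the neck is bare. I'm carrying it to the tray at about (470,-339).

```bash
python3 -m inch '-20 -7 0 0 0 0;-32 -10.5 0 0 0 0;-32 -10.5 0 0 0 0;-32 -10.5 0 0 0 0;-32 -10.5 0 0 0 0;-32 -10.5 0 0 0 0;-32 -10.5 0 0 0 0;-32 -10.5 0 0 0 0;-32 -10.5 0 0 0 0;-32 -10.5 0 0 0 0' 0 70
python3 -m inch '-32 -10.5 0 0 0 0;-32 -10.5 0 0 0 0;-7 -3 20 0 0 0;0 0 35 0 0 0;0 0 35 0 0 0;0 0 35 0 0 0;0 0 35 0 0 0;0 0 35 0 0 0;0 0 35 0 0 0;0 0 20 0 0 0'
```

```text
time_s: 8.83
eef_pos: [498.2, -271.6, 354.9]
ee_rot: [0.0, 0.733, 0.68, 0.0]
force: [1.5, -0.2, 0.4]
grip_width: 0.682
grip_force: 76.8
time_s: 9.67
eef_pos: [468.8, -338.1, 101.1]
ee_rot: [-0.002, 0.733, 0.68, 0.0]
force: [0.4, -0.1, -1.1]
grip_width: 0.683
grip_force: 76.8
```

```bash
python3 -m inch '0 0 20 0 0 0;0 0 20 0 0 0;0 0 15 0 0 0;0 0 10 0 0 0;0 0 5 0 0 0;0 0 0 0 0 0;0 0 0 0 0 0;0 0 0 0 0 0;0 0 0 0 0 0;0 0 0 0 0 0'
```

```text
time_s: 10.5
eef_pos: [470.2, -339.5, 35.5]
ee_rot: [0.001, 0.733, 0.68, 0.0]
force: [-0.1, -0.6, -0.7]
grip_width: 0.684
grip_force: 76.8
```

```bash
python3 -m inch '0 0 6 0 0 0;0 0 6 0 0 0;0 0 4 0 0 0;0 0 2 0 0 0;0 0 1 0 0 0;0 0 1 0 0 0;0 0 1 0 0 0;0 0 0 0 0 0;0 0 0 0 0 0;0 0 0 0 0 0'
```

```text
time_s: 11.33
eef_pos: [470.0, -339.3, 13.9]
ee_rot: [0.0, 0.733, 0.68, 0.0]
force: [-0.1, 0.3, -0.6]
grip_width: 0.684
grip_force: 76.8
```

```bash
python3 -m inch '0 0 1 0 0 0;0 0 1 0 0 0;0 0 1 0 0 0;0 0 0.5 0 0 0;0 0 0.5 0 0 0;0 0 0 0 0 0;0 0 0 0 0 0;0 0 0 0 0 0;0 0 0 0 0 0;0 0 0 0 0 0'
```

```text
time_s: 12.17
eef_pos: [469.9, -339.2, 9.8]
ee_rot: [0.0, 0.733, 0.68, 0.0]
force: [-0.4, -0.4, -0.6]
grip_width: 0.683
grip_force: 76.8
```

```bash
python3 -m inch '0 0 0.5 0 0 0;0 0 0.5 0 0 0;0 0 0.5 0 0 0;0 0 0.5 0 0 0;0 0 0 0 0 0;0 0 0 0 0 0;0 0 0 0 0 0;0 0 0 0 0 0;0 0 0 0 0 0;0 0 0 0 0 0'
```

```text
time_s: 13.0
eef_pos: [470.0, -339.3, 9.6]
ee_rot: [0.0, 0.733, 0.681, -0.0]
force: [-7.4, 5.1, 17.9]
grip_width: 0.682
grip_force: 79.0
```

```bash
python3 -m inch '0 0 -0.8 0 0 0;0 0 -0.8 0 0 0;0 0 0 0 0 0;0 0 0 0 0 0;0 0 0 0 0 0;0 0 0 0 0 0;0 0 0 0 0 0;0 0 0 0 0 0;0 0 0 0 0 0;0 0 0 0 0 0' - 20
python3 -m inch '0 0 0 0 0 0;0 0 0 0 0 0;0 0 0 0 0 0;0 0 0 0 0 0;0 0 0 0 0 0;0 0 0 0 0 0;0 0 -3 0 0 0;0 0 -5 0 0 0;0 0 -10 0 0 0;0 0 -15 0 0 0' 1 20
python3 -m inch '0 0 -35 0 0 0;0 0 -35 0 0 0;0 0 -35 0 0 0;0 0 -35 0 0 0;0 0 -35 0 0 0;0 0 -35 0 0 0;0 0 -35 0 0 0;0 0 -20 0 0 0;0 0 0 0 0 0;0 0 0 0 0 0' 0
python3 - <<'E'
from h import *
c=ctrl.capture("wrist");cv2.imwrite("pics/w3.png",c["image"][:,:,::-1])
E
```

```text
time_s: 13.83
eef_pos: [470.0, -339.4, 9.7]
ee_rot: [0.0, 0.733, 0.68, 0.0]
force: [-2.2, 1.4, 5.6]
grip_width: 0.682
grip_force: 77.5
time_s: 14.67
eef_pos: [469.6, -338.9, 42.7]
ee_rot: [-0.001, 0.733, 0.68, 0.0]
force: [-0.9, -0.2, -0.6]
grip_width: 1.001
grip_force: 0.0
time_s: 15.5
eef_pos: [469.9, -339.2, 308.8]
ee_rot: [0.001, 0.733, 0.68, -0.0]
force: [-0.5, 0.0, -0.7]
grip_width: 0.003
grip_force: 0.0
```

View pics/w3.png

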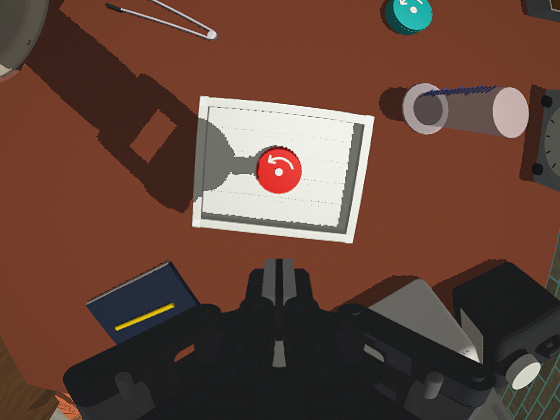

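The cap sits flat and upright near the middle of the tray (278,172). Next is the lever.

```bash
python3 - <<'E'
from h import *
c=ctrl.capture("wrist");R=cv2.Rodrigues(np.array(c["rvec"],float))[0];o=-R.T@np.ravel(c["tvec"]);e=ctrl.sense()["eef_pos"];print("cam-tcp tool",toT(o-e))
print(e,toT(np.array([526-e[0],26.2-e[1],0])))
# recheck lever in w1 with red tip and in fresh top
import pickle
w=pickle.load(open("w1.pkl","rb"))
t=ctrl.capture("top");cv2.imwrite("pics/l1.png",cv2.resize(t["image"][200:275,240:320,::-1],(640,600),interpolation=cv2.INTER_CUBIC))
for P in [(498.3,24.6,217),(498.3,24.6,142),(626,31.8,281)]:print(P,(proj(t,P)-[240,200])*8)
E
```

```text
cam-tcp tool [ 7.70093913e+01 -6.46763695e-02 -1.44237919e+02]
[ 469.54786082 -338.87932243  306.54397236] [368.25652292  29.26983231   0.40733681]
(498.3, 24.6, 217) [296.09271196 364.2216996 ]
(498.3, 24.6, 142) [300.93580718 395.95610696]
(626, 31.8, 281) [ 296.59406127 -144.24736299]
```

View pics/l1.png

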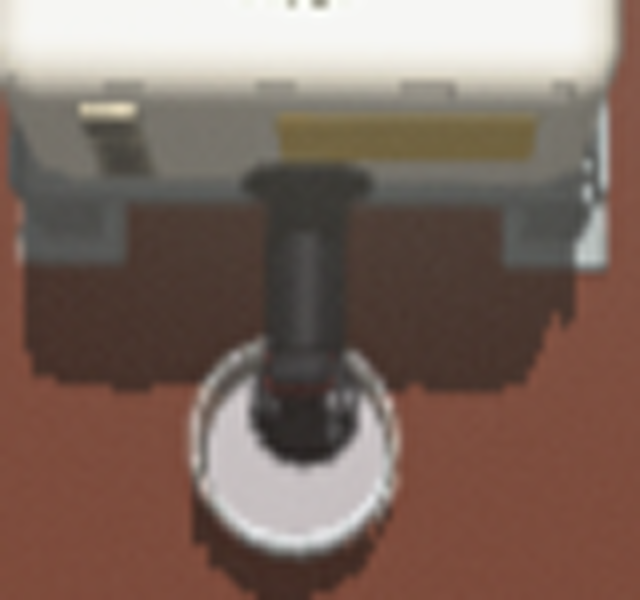

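The lever tip is at about (300,368) in the crop, and the predicted (296,364) fits. I'm going behind the lever with the fingers closed.

```bash
python3 -m inch '20 2 0 0 0 0;32 2.5 0 0 0 0;32 2.5 0 0 0 0;32 2.5 0 0 0 0;32 2.5 0 0 0 0;32 2.5 0 0 0 0;32 2.5 0 0 0 0;32 2.5 0 0 0 0;32 2.5 0 0 0 0;32 2.5 0 0 0 0' 0 40
python3 -m inch '32 2.5 0 0 0 0;28 2 0 0 0 0;0 0 0 0 0 1;0 0 0 0 0 1;0 0 0 0 0 1;0 0 0 0 0 1;0 0 0 0 0 1;0 0 0 0 0 1;0 0 0 0 0 1;0 0 0 0 0 1'
python3 -m inch '0 0 0 0 0 1;0 0 0 0 0 1;0 0 0 0 0 1;0 0 0 0 0 1;0 0 0 0 0 1;0 0 0 0 0 0.75;0 0 0 0 0 0;0 0 0 0 0 0;0 0 0 0 0 0;0 0 0 0 0 0'
python3 - <<'E'
from h import *
e=ctrl.sense()["eef_pos"];print(e,toT(np.array([526-e[0],26.2-e[1],187.5-e[2]])))
E
```

```text
time_s: 16.48
eef_pos: [516.7, -32.2, 306.5]
ee_rot: [-0.001, 0.733, 0.68, -0.0]
force: [0.9, -0.9, -0.8]
grip_width: 0.001
grip_force: 0.0
time_s: 17.32
eef_pos: [525.7, 25.7, 306.3]
ee_rot: [-0.001, 0.947, 0.321, -0.001]
force: [-0.6, 1.0, -0.9]
grip_width: 0.002
grip_force: 0.0
time_s: 18.15
eef_pos: [526.0, 25.6, 307.2]
ee_rot: [-0.0, 1.0, 0.029, -0.0]
force: [0.8, 0.4, -0.0]
grip_width: 0.001
grip_force: 0.0
[525.97608244  25.6092747  307.16997666] [ 1.17181618e-01 -5.79015429e-01  1.19669979e+02]
```

Descending 120 mm behind the lever.

```bash
python3 -m inch '0 0 10 0 0 0;0 0 20 0 0 0;0 0 20 0 0 0;0 0 20 0 0 0;0 0 20 0 0 0;0 0 15 0 0 0;0 0 10 0 0 0;0 0 5 0 0 0;0 0 0 0 0 0;0 0 0 0 0 0'
python3 -m inch '-4 0 0 0 0 0;-4 0 0 0 0 0;-4 0 0 0 0 0;-4 0 0 0 0 0;-4 0 0 0 0 0;-4 0 0 0 0 0;-3 0 0 0 0 0;0 0 0 0 0 0;0 0 0 0 0 0;0 0 0 0 0 0'
```

```text
time_s: 18.98
eef_pos: [526.3, 25.6, 187.9]
ee_rot: [0.0, 1.0, 0.028, 0.0]
force: [0.0, -0.4, -0.3]
grip_width: -0.003
grip_force: 0.0
time_s: 19.82
eef_pos: [499.4, 24.1, 187.5]
ee_rot: [0.0, 1.0, 0.028, 0.001]
force: [5.2, 0.1, -0.5]
grip_width: 0.002
grip_force: 2.4
```

```bash
python3 -m inch '-3 0 0 0 0 0;-3 0 0 0 0 0;-3 0 0 0 0 0;-3 0 0 0 0 0;-3 0 0 0 0 0;-2 0 0 0 0 0;0 0 0 0 0 0;0 0 0 0 0 0;0 0 0 0 0 0;0 0 0 0 0 0'
python3 -m inch '-1 0 0 0 0 0;-1 0 0 0 0 0;-1 0 0 0 0 0;-1 0 0 0 0 0;0 0 0 0 0 0;0 0 0 0 0 0;0 0 0 0 0 0;0 0 0 0 0 0;0 0 0 0 0 0;0 0 0 0 0 0'
```

```text
time_s: 20.65
eef_pos: [483.0, 23.0, 187.9]
ee_rot: [0.0, 1.0, 0.028, 0.001]
force: [6.7, 0.2, 0.4]
grip_width: 0.006
grip_force: 3.2
time_s: 21.48
eef_pos: [479.2, 22.7, 187.9]
ee_rot: [0.0, 1.0, 0.028, 0.002]
force: [8.1, 0.6, -0.3]
grip_width: 0.001
grip_force: 3.3
```

```bash
python3 -m inch '-1 0 0 0 0 0;-1 0 0 0 0 0;-1 0 0 0 0 0;-1 0 0 0 0 0;0 0 0 0 0 0;0 0 0 0 0 0;0 0 0 0 0 0;0 0 0 0 0 0;0 0 0 0 0 0;0 0 0 0 0 0'
```

```text
time_s: 22.32
eef_pos: [475.3, 22.5, 188.0]
ee_rot: [0.0, 1.0, 0.028, 0.002]
force: [9.0, 0.2, 0.9]
grip_width: -0.0
grip_force: 3.4
```

```bash
python3 -m inch '-1 0 0 0 0 0;-1 0 0 0 0 0;-1 0 0 0 0 0;0 0 0 0 0 0;0 0 0 0 0 0;0 0 0 0 0 0;0 0 0 0 0 0;0 0 0 0 0 0;0 0 0 0 0 0;0 0 0 0 0 0'
```

```text
time_s: 23.15
eef_pos: [473.7, 22.3, 188.7]
ee_rot: [0.0, 1.0, 0.028, 0.004]
force: [13.5, 1.1, 2.3]
grip_width: 0.001
grip_force: 6.0
```

The force jumps while the motion stops, so this is the stop. I'm pressing slightly more and holding.

```bash
python3 -m inch '-1 0 0 0 0 0;-1 0 0 0 0 0;0 0 0 0 0 0;0 0 0 0 0 0;0 0 0 0 0 0;0 0 0 0 0 0;0 0 0 0 0 0;0 0 0 0 0 0;0 0 0 0 0 0;0 0 0 0 0 0'
python3 -m inch '0 0 0 0 0 0;0 0 0 0 0 0;0 0 0 0 0 0;0 0 0 0 0 0;0 0 0 0 0 0;0 0 0 0 0 0;0 0 0 0 0 0;0 0 0 0 0 0;0 0 0 0 0 0;0 0 0 0 0 0'
python3 -m inch '3 0 0 0 0 0;5 0 0 0 0 0;7 0 0 0 0 0;7 0 0 0 0 0;7 0 0 0 0 0;7 0 0 0 0 0;7 0 0 0 0 0;7 0 0 0 0 0;7 0 0 0 0 0;0 0 0 0 0 0'
python3 -m inch '0 0 0 0 0 0;0 0 -10 0 0 0;0 0 -20 0 0 0;0 0 -20 0 0 0;0 0 -20 0 0 0;0 0 -20 0 0 0;0 0 -20 0 0 0;0 0 -20 0 0 0;0 0 -10 0 0 0;0 0 0 0 0 0'
python3 - <<'E'
from h import *
t=ctrl.capture("scene");a=t["image"][120:360,150:470,::-1]
w=ctrl.capture("wrist")["image"][:,:,::-1]
cv2.imwrite("pics/f1.png",np.hstack([cv2.resize(a,(400,300)),cv2.resize(w,(400,300))]))
E
```

```text
time_s: 23.98
eef_pos: [473.0, 22.1, 189.4]
ee_rot: [0.001, 1.0, 0.028, 0.006]
force: [19.4, 2.2, 3.0]
grip_width: -0.0
grip_force: 8.3
time_s: 24.82
eef_pos: [473.0, 22.1, 189.4]
ee_rot: [0.0, 1.0, 0.028, 0.006]
force: [19.1, 1.6, 2.8]
grip_width: 0.0
grip_force: 8.3
time_s: 25.65
eef_pos: [526.5, 25.6, 186.7]
ee_rot: [-0.0, 1.0, 0.028, -0.001]
force: [0.2, -0.7, 0.4]
grip_width: 0.003
grip_force: 0.0
time_s: 26.48
eef_pos: [526.3, 25.6, 329.9]
ee_rot: [0.0, 1.0, 0.028, 0.002]
force: [0.6, 0.5, -0.8]
grip_width: 0.001
grip_force: 0.0
```

View pics/f1.png

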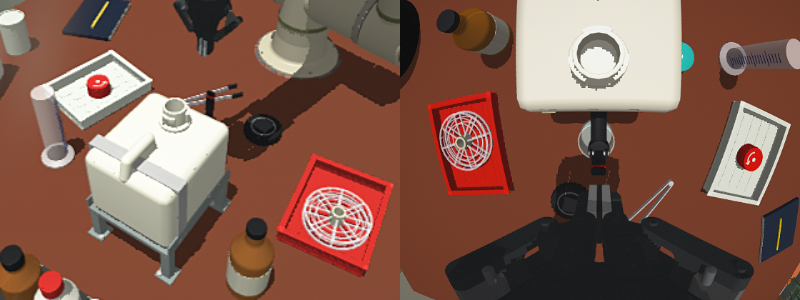

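The lever is upright again (598,165 in the right half), the cap lies flat in the white tray, and nothing else has been disturbed. I'm handing in.

```bash
python3 -c "
from rig import ctrl;print(ctrl.finish_job())"
```

```text
the job is handed in; nothing more can be done
None
```

The job is handed in at about 27 s on the robot's clock: the cap is off and lies upright in the white tray, and the tap lever was pulled to its stop, held for over a second and sprang shut; nothing else looked moved in the final pictures, but the hand-in returned no verdict.

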